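# Post a sample box through the return bin's flap

### The job

A small lidded sample box lies on the loading deck of the specimen return bin, in front of the bin's self-closing flap. With one finger push the flap open and hold it clear so that it never presses on the box, and meanwhile push the box along the deck with the other finger until it drops into the bin; then withdraw so that the flap swings shut. Do not pick the box up or squeeze it, and leave the glassware standing beside the bin where it is.

Things in the scene. Friction and masses are not known exactly. Their poses are not given: they have to be found in the camera images.
- bin: Fixed white return bin with steel deck. Origin on the bench directly below the middle of the shut flap; x runs along the lane, the way the box is pushed, y left, z up. Deck 80 mm above the bench, x -200 to 0 mm, then a sheer drop into the well. Lane 96 mm wide (y -48 to +48) between rails 14 mm high. Lane, flap and well are open from above
- well_mouth (a point): Middle of the well's open mouth, 75 mm beyond the flap line (+x of the bin), 80 mm above the bench. The well spans x 0 to 150 mm and y -55 to +55 mm of the bin, walls 6 mm thick with tops at 80 mm, black rubber floor 8 mm above the bench
- flap (a joint): Flap hinge, rad: 0 shut (across the lane), up to 1.5 open, the free edge swinging away from the deck over the well. Upright hinge at the left (+y) end. A spring shuts it: about 0.11 N m when shut rising to 0.29 N m fully open, lightly damped; left alone it shuts by itself in about a second
- flap_edge (a point): Mid height of the free edge of the flap, a plain aluminium plate 3 mm thick, 91 mm wide (1 to 92 mm from the hinge line) and 38 mm high, lower edge 86 mm and upper edge 124 mm above the bench. Moves with the flap; 92 mm from the hinge line
- flap_hinge (a point): Point on the flap's hinge line at mid height of the flap, 47 mm left (+y of the bin) of the lane's middle, 105 mm above the bench; fixed. Posts at both ends of the flap, inner faces at y = +49 and -49 mm, stand 126 mm above the bench, with plates of that height outside them to |y| = 104 mm
- box_center (a point): Centre of the sample box: a closed white box with grey lid, 36 mm (x, along the push) by 40 mm (y) by 24 mm high, about 80 g, lying loose on the deck, its centre 12 mm above it, 105 to 135 mm before the flap, in the middle or right-hand part of the lane, turned up to 0.25 rad from the bin's axes
- sample_box: The same sample box; origin at the centre of its underside, same axes
- reagent_bottle: Bystander: amber bottle, 56 mm diameter, 110 mm high, standing on the bench beside the bin; origin under its base
- beaker: Bystander: glass beaker, 68 mm diameter, 85 mm high, standing on the bench beside the bin; origin under its base
- flask: Bystander: conical glass flask, 72 mm diameter at the base, 100 mm high, standing on the bench beside the bin; origin under its base
Not all that is in view belongs to the job. What is shaped like the sample_box but green or orange is not meant.

How it is judged:
On the way, in this order (a step that is already met when the one before it is completed fails the run):
1. a finger pushes the flap open while the box is still on the deck before it (value of joint flap above 0.4 rad and contact force between the fingers and flap above 0.1 N and x of box_center in the frame of bin below -0.015 m and z of box_center in the frame of bin above 0.085 m), for 0.04 s.
2. the box is pushed by a finger across the flap's line while the flap is held open by a finger (value of joint flap above 0.5 rad and contact force between the fingers and flap above 0.1 N and contact force between the fingers and sample_box above 0.02 N and x of box_center in the frame of bin above -0.014 m), for 0.02 s.
3. the box has dropped into the well (x of box_center in the frame of bin above 0 m and z of box_center in the frame of bin below 0.06 m), for 0.1 s.
At the end, for the whole second after the job is handed in: The box lies at rest inside the well (its centre within the well's walls and less than 50 mm above the bench), either way up, and the flap is shut to within 0.08 rad (x of box_center in the frame of bin between 0.005 and 0.148 m and y of box_center in the frame of bin between -0.053 and 0.053 m and z of box_center in the frame of bin below 0.05 m and linear speed of sample_box below 0.02 m/s and value of joint flap below 0.08 rad); the robot touches nothing.
It fails at once if the flap presses on the box (over 1 N) (contact force between sample_box and flap above 1 N).
It fails at once if the box is lifted off the deck (centre more than 35 mm above it) (z of box_center in the frame of bin above 0.115 m).
It fails at once if the box is squeezed or jammed (over 15 N) (contact force between the fingers and sample_box above 15 N).
It fails at once if a bystander is moved more than 25 mm or tipped (distance of any of reagent_bottle, beaker, flask from where it was at the start of the episode above 0.025 m or angle between any of reagent_bottle, beaker, flask's own z axis and vertical above 0.3 rad).
It also fails if it takes over 38 s, if anything falls off the work surface, if the arm or the gripper's body presses on something with over 40 N, if the wrist force passes 120 N, or if a joint passes its speed limit or range.

### The arm

A 7-joint arm with a two-finger parallel gripper is mounted at the origin on the work surface. World frame = base frame: x ahead of the robot, y to its left, z up, the work surface at z = 0. Lengths are in m, angles in rad, forces in N, time in s.
With the tool pointing down it reaches from about 0.375 to 0.925 m from the base axis. Payload 3.1 kg.
Tool frame: the origin (TCP) lies between the finger pads; the fingertips stand 19 mm ahead of it and the grasp point (between the pads) is the TCP; z points along the fingers, y is the direction in which the jaws open and shut (so a half turn about z gives the same grasp; the last joint's range is limited). The gripper opens to 85 mm and grips with 20 to 120 N. Pads are 22 mm wide; open, the fingers measure 114 mm over their backs; the gripper's body (76 mm by 85 mm) begins 54 mm behind the grasp point. The pads swing forward as they close: fully open they stand 13 mm farther back than shut.
Start: joints at [-1.253, 0.383, 0.044, 1.598, -0.018, 1.161, -0.05], TCP at [0.263, 0.595, 0.25] pointing down, gripper open.
Joint ranges: [-2.61, 2.61], [-0.41, 2.15], [-1.48, 1.57], [0, 2.5], [-1.57, 4.71], [0.05, 1.97], [-2.85, 2.85]. Speed limits (rad/s): [2.79, 2.79, 3.14, 3.14, 3.14, 3.14, 3.14].

### API

Orientations are given as a unit quaternion [x, y, z, w].
In Python, from bench import move_ptp, movel, move_j, move_gripper, pause, inverse_kinematics, read_camera, camera_params, MotionError, sign_off, look_for, tip_of, read_time_s, read_qpos, read_joint_vel, read_effort, read_eef_pos, read_tcp_rot, read_ft_force, read_ft_torque, read_finger_gap gives the robot as it stands. Calls block until the motion is done:
- move_ptp(position, orientation): joint-space move of the TCP to a pose.
- movel(position, orientation=None, speed=0.15): straight line of the TCP; orientation=None keeps the orientation; speed is the mean speed in m/s.
- move_j(angles): joint-space move.
- move_gripper(opening, effort=None): finger opening in m; effort is the grip in N (None keeps the last); returns when the fingers have stopped.
- pause(seconds).
- inverse_kinematics(position, orientation): joint angles nearest the present ones, or None.
- read_camera(name): name is "scene" or "top" or "wrist"; returns the picture (420x560x3 uint8, red, green, blue); there is no depth.
- camera_params(name): a dict with "K" (3x3 intrinsics, pixels), "dist_coeffs" ([k1, k2, p1, p2, k3] as OpenCV has them; the pictures are not rectified), "camera_from_world" (4x4, takes a point from world to camera coordinates). Camera axes: x right, y down, z forward; pixel columns grow to the right and rows downward; lengths in m; the calibration is good to about 2 mm. A picture is of the moment at which its call begins: read the wrist's pose just before it. camera_params takes no time and is no camera call; for the wrist camera it gives the pose at the moment of the call.
A pose or a line that the arm cannot do raises MotionError and nothing moves.
- sign_off(): hands the job in, once; it reports no verdict.
Trained networks look in the newest picture that a camera, given by its name, has taken for a name from the list of things; names that differ only in an ending like _2 or _b are one class to them, and where a whole thing is asked for, a point or a joint stands for the part that bears it (a point fixed in the world has none). Each returns a list of dicts, best first, with "confidence" (0 to 1); they miss things now and then, are a little off and sometimes report something else, mostly with a low value. They report only what shows in the picture. A call takes as long as a camera call. They do not tell look-alikes from the thing itself.
- look_for(camera, name): "at" ([column, row] in pixels, amid what is visible of it).
- tip_of(camera, name): "at" ([column, row] in pixels: a listed point, or the origin of a listed thing).
Readings, each from a call of its own:
- read_time_s(): time.
- read_qpos(): joint angles.
- read_joint_vel(): joint speeds.
- read_effort(): joint torques, N m.
- read_eef_pos(): TCP position.
- read_tcp_rot(): TCP orientation.
- read_ft_force(): force on the tool from outside, world axes, zero at the start.
- read_ft_torque(): the same for the moment, N m.
- read_finger_gap(): finger opening in m.
Only numpy, scipy, OpenCV 4.12 (cv2) and the standard library are available. Lean on these libraries where they do the work, as an engineer would, in place of code of your own. Each camera call takes 0.05 s, during which the arm holds its last target.

## Working session

There is one attempt and no reset: what is moved stays moved. The work goes in short steps, each a Python script; the robot and the scene stay as the last script left them, time stands still between calls to the robot, and variables do not carry over. Pictures are saved under pics/ and viewed, and the job is handed in when it is done.

```bash
ls; mkdir -p pics; python3 - <<'E'
from bench import *
import cv2
for c in ["scene","top","wrist"]:
    im=read_camera(c); cv2.imwrite(f"pics/{c}0.png",im[:,:,::-1])
    for n in ["sample_box","flap","bin"]:
        print(c,n,look_for(c,n)[:3])
    for n in ["box_center","flap_edge","flap_hinge","well_mouth","bin","reagent_bottle","beaker","flask"]:
        print(c,n,tip_of(c,n)[:3])
    p=camera_params(c); print(p["K"],p["dist_coeffs"],p["camera_from_world"])
print(read_time_s(),read_tcp_rot(),read_eef_pos(),read_finger_gap())
E
```

```text
pics
scene sample_box [{'at': [255.8, 248.2], 'confidence': 0.69}, {'at': [224.2, 236.7], 'confidence': 0.65}, {'at': [265.8, 188.6], 'confidence': 0.53}]
scene flap [{'at': [315.2, 199.8], 'confidence': 0.85}, {'at': [264.5, 190.2], 'confidence': 0.32}]
scene bin [{'at': [314.4, 225.0], 'confidence': 0.68}, {'at': [266.0, 187.3], 'confidence': 0.68}]
scene box_center [{'at': [267.5, 188.0], 'confidence': 0.84}, {'at': [229.0, 234.9], 'confidence': 0.64}, {'at': [257.9, 248.3], 'confidence': 0.59}]
scene flap_edge [{'at': [300.6, 213.5], 'confidence': 0.82}]
scene flap_hinge [{'at': [321.7, 195.7], 'confidence': 0.69}]
scene well_mouth [{'at': [341.4, 222.8], 'confidence': 0.91}]
scene bin [{'at': [313.5, 237.4], 'confidence': 0.76}, {'at': [344.0, 222.4], 'confidence': 0.74}, {'at': [278.1, 291.1], 'confidence': 0.62}]
scene reagent_bottle [{'at': [329.7, 193.8], 'confidence': 0.63}]
scene beaker [{'at': [278.4, 290.1], 'confidence': 0.72}]
scene flask [{'at': [383.3, 211.9], 'confidence': 0.66}]
[[458.8487156    0.         285.8925217 ]
 [  0.         458.8487156  209.79654773]
 [ 
[... 1755 characters left out ...]
p_edge []
wrist flap_hinge []
wrist well_mouth []
wrist bin []
wrist reagent_bottle []
wrist beaker []
wrist flask []
[[350.31382078   0.         282.52101865]
 [  0.         350.31382078 210.82498912]
 [  0.           0.           1.        ]] [-0.06065971  0.          0.          0.          0.        ] [[ 4.03282972e-01  9.15075025e-01  7.37745058e-04 -6.50458391e-01]
 [ 8.68060639e-01 -3.82818095e-01  3.16102885e-01 -4.16728682e-02]
 [ 2.89540277e-01 -1.26838503e-01 -9.48724629e-01  3.79213616e-01]
 [ 0.00000000e+00  0.00000000e+00  0.00000000e+00  1.00000000e+00]]
1.8 [ 2.06387015e-01  9.78470439e-01  1.47618333e-05 -1.42286057e-05] [0.26252177 0.59464077 0.25027635] 0.08550837543500062
```

View pics/top0.png

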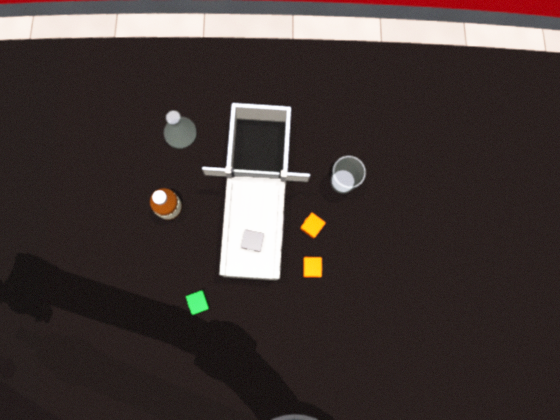

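View pics/scene0.png

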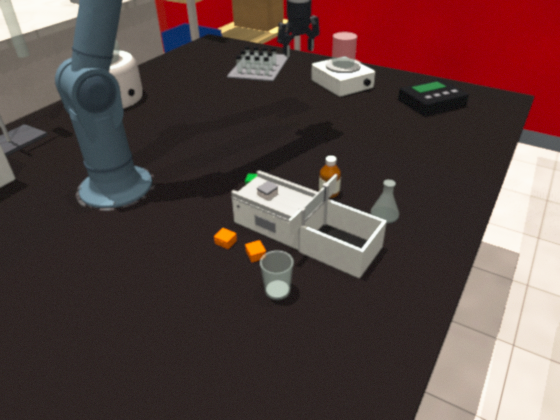

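```bash
python3 - <<'E'
import cv2
im=cv2.imread("pics/top0.png")
c=im[95:290,195:320]; cv2.imwrite("pics/topz.png",cv2.resize(c[:100],None,fx=6,fy=6,interpolation=cv2.INTER_CUBIC)); cv2.imwrite("pics/topz2.png",cv2.resize(c[95:],None,fx=6,fy=6,interpolation=cv2.INTER_CUBIC))
E
cat > h.py <<'E'
from bench import *
import numpy as np, cv2, json
from scipy.optimize import least_squares
from scipy.spatial.transform import Rotation as R
def proj(p,pts):
    T=p["camera_from_world"]
    return cv2.projectPoints(np.asarray(pts,float).reshape(-1,3),cv2.Rodrigues(T[:3,:3])[0],T[:3,3],p["K"],np.array(p["dist_coeffs"]))[0][:,0]
def ray_z(p,uv,z):
    u=cv2.undistortPoints(np.array([[uv]],float),p["K"],np.array(p["dist_coeffs"]))[0,0]
    T=np.array(p["camera_from_world"]);Rm=T[:3,:3];o=-Rm.T@T[:3,3];d=Rm.T@np.array([u[0],u[1],1])
    return o+d*(z-o[2])/d[2]
E
python3 - <<'E'
from h import *
p=camera_params("top")
for n,uv,z in [("hinge",[232.7,172.8],.105),("edge",[278.7,174.8],.105),("box",[252.5,238.5],.092),("bottle",[166.5,209.4],0),("beaker",[343.4,183.2],0),("flask",[181,136.6],0)]:
    print(n,ray_z(p,uv,z).round(4))
E
```

```text
hinge [0.5897 0.1313 0.105 ]
edge [0.587  0.0402 0.105 ]
box [0.4611 0.0902 0.092 ]
bottle [0.5334 0.2792 0.    ]
beaker [ 0.5971 -0.1059  0.    ]
flask [0.6987 0.2552 0.    ]
```

View pics/topz.png

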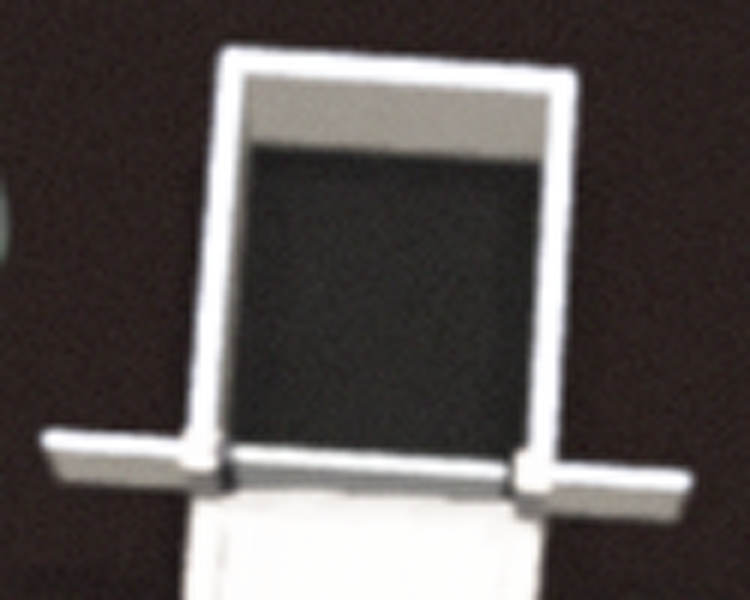

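View pics/topz2.png

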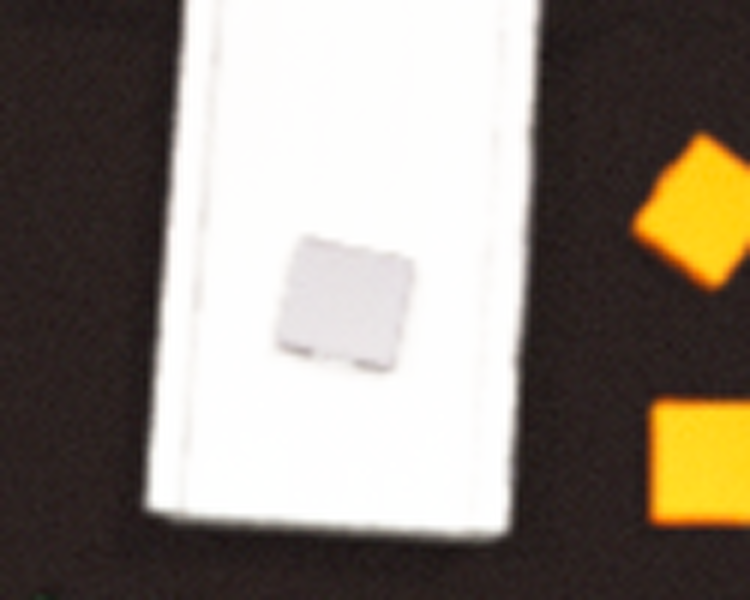

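```bash
cat > fit.py <<'E'
from h import *
p=camera_params("top")
o=lambda u,v,r0: [(u+.5)/6-.5+195,(v+.5)/6-.5+r0]
P=[([.156,.061,.08],o(220,47,95)),([.156,-.061,.08],o(578,71,95)),([.150,.055,.08],o(248,75,95)),([.150,-.055,.08],o(550,95,95)),
([.0015,.047,.124],o(232,448,95)),([.0015,-.045,.124],o(508,466,95)),([0,.104,.126],o(42,437,95)),([0,-.104,.126],o(692,480,95))]
ob=np.array([q[1] for q in P]);X=np.array([q[0] for q in P])
def w(s,X): 
    c,n=np.cos(s[2]),np.sin(s[2]); X=np.asarray(X)
    return np.c_[s[0]+c*X[:,0]-n*X[:,1],s[1]+n*X[:,0]+c*X[:,1],X[:,2]]
f=lambda s:(proj(p,w(s,X))-ob).ravel()
r=least_squares(f,[.588,.085,0],x_scale=[.01,.01,.1],loss="soft_l1")
print(r.x.round(4)); print(f(r.x).reshape(-1,2).round(1).tolist())
s=r.x; lid=[ray_z(p,o(u,v,190),.104) for u,v in [(303,236),(414,257),(394,362),(278,345)]]
c,n=np.cos(s[2]),np.sin(s[2])
L=[(np.array([[c,n],[-n,c]])@(q[:2]-s[:2])) for q in lid]
print(np.round(L,4).tolist(), np.mean(L,0).round(4))
# deck rear corners
for uv in [(148,513),(510,538)]:
    for z in (.08,.094): print(z,(np.array([[c,n],[-n,c]])@(ray_z(p,o(*uv,190),z)[:2]-s[:2])).round(4))
E
python3 fit.py
```

```text
[ 0.5881  0.0847 -0.051 ]
[[1.0, 0.7], [-0.5, 0.4], [-1.0, -1.1], [1.1, -1.1], [-1.2, -0.0], [0.1, -0.0], [1.1, 0.5], [-0.3, 0.1]]
[[-0.1108, 0.0143], [-0.1154, -0.0219], [-0.1497, -0.0176], [-0.1466, 0.0199]] [-0.1306 -0.0013]
0.08 [-0.2017  0.0595]
0.094 [-0.2024  0.0583]
0.08 [-0.2025 -0.0589]
0.094 [-0.2031 -0.0584]
```

```bash
cat >> h.py <<'E'
S=np.array([.5881,.0847,-.051])
def b2w(xy,s=S):
    c,n=np.cos(s[2]),np.sin(s[2]); return np.array([s[0]+c*xy[0]-n*xy[1],s[1]+n*xy[0]+c*xy[1]])
def w2b(xy,s=S):
    c,n=np.cos(s[2]),np.sin(s[2]); d=np.asarray(xy)[:2]-s[:2]; return np.array([c*d[0]+n*d[1],-n*d[0]+c*d[1]])
def quat(theta,sgn=1,s=S): # jaw axis (tool y*sgn) along lane turned theta left
    a=theta+s[2]; y=sgn*np.array([np.cos(a),np.sin(a),0]); z=np.array([0,0,-1.]); x=np.cross(y,z)
    return R.from_matrix(np.c_[x,y,z]).as_quat()
E
python3 - <<'E'
from h import *
for sg in (1,-1):
    for xy,z in [((-.12,0),.22),((-.12,0),.095),((.06,0),.095)]:
        q=inverse_kinematics([*b2w(xy),z],quat(.12,sg)); print(sg,None if q is None else np.round(q,2))
E
```

```text
1 [-0.8   0.08  0.55  2.06 -0.05  1.02 -0.16]
1 [-0.74  0.3   0.51  2.15 -0.22  0.74 -0.01]
1 [-0.65  0.63  0.62  1.72 -0.44  0.93  0.21]
-1 [ 0.83  0.29 -1.23  1.99  0.31  1.07  2.68]
-1 [ 0.76  0.64 -1.24  2.08  0.75  0.97  2.33]
-1 [-1.03  1.13  1.36  1.74 -1.15  1.31 -2.47]
```

```bash
python3 - <<'E'
from h import *
move_ptp([*b2w((-.11,0)),.23],quat(.12))
move_gripper(.065)
p=camera_params("wrist"); im=read_camera("wrist"); cv2.imwrite("pics/w1.png",im[:,:,::-1])
import pickle; pickle.dump(p,open("w1.pkl","wb"))
for n in ["box_center"]: 
    for d in tip_of("wrist",n)[:2]: print(n,d,w2b(ray_z(p,d["at"],.092)).round(4))
print(read_time_s(),read_finger_gap(),read_eef_pos(),read_ft_force())
E
```

```text
box_center {'at': [138.1, 52.3], 'confidence': 0.9} [-0.2227  0.0982]
box_center {'at': [296.8, 292.5], 'confidence': 0.9} [-0.0876 -0.0768]
4.225 0.06502027947878372 [0.47825117 0.09038315 0.22996673] [-0.43069845  0.49454729  0.05964003]
```

View pics/w1.png

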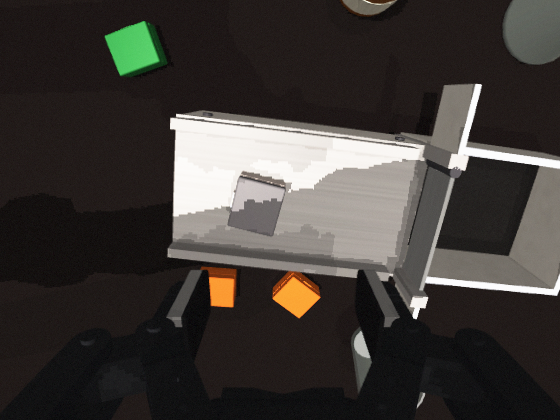

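```bash
python3 - <<'E'
import cv2
im=cv2.imread("pics/w1.png")
cv2.imwrite("pics/w1a.png",cv2.resize(im[160:250,200:310],None,fx=6,fy=6,interpolation=cv2.INTER_CUBIC))
cv2.imwrite("pics/w1b.png",cv2.resize(im[70:320,370:560],None,fx=2.4*1.5/1.5,fy=2.4,interpolation=cv2.INTER_CUBIC))
from h import *; import pickle
p=pickle.load(open("w1.pkl","rb"))
X=np.array([[.156,.061,.08],[.156,-.061,.08],[.15,.055,.08],[.15,-.055,.08],[0,.047,.124],[0,-.045,.124],[-.2,.048,.08],[-.2,-.048,.08],[-.2,.048,.094],[-.2,-.048,.094],[0,.104,.126]])
print(proj(p,np.c_[[b2w(x) for x in X],X[:,2]]).round(1).tolist())
E
```

```text
[[605.7, 168.1], [555.3, 295.2], [597.1, 174.1], [552.0, 289.1], [451.8, 171.4], [418.8, 290.3], [172.8, 127.0], [170.0, 241.4], [167.1, 128.7], [164.9, 248.2], [476.2, 83.5]]
```

View pics/w1a.png

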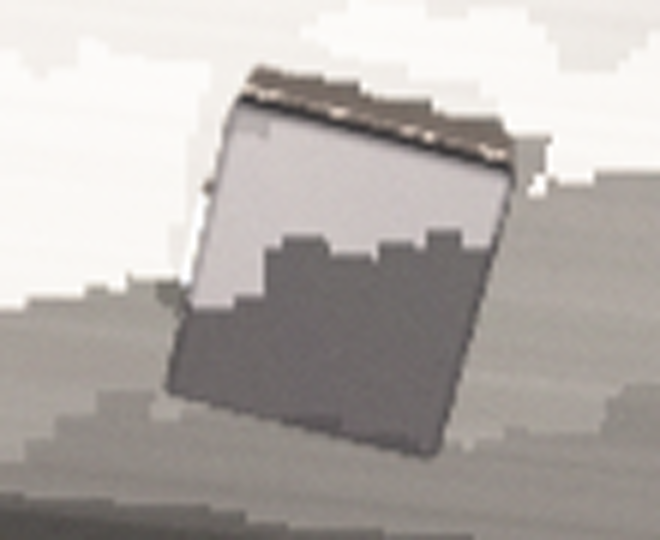

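View pics/w1b.png

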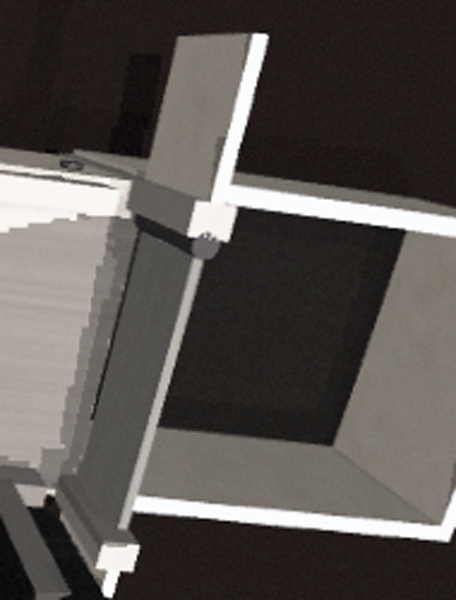

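```bash
python3 - <<'E'
from h import *; import pickle
p=pickle.load(open("w1.pkl","rb"))
L=np.array([w2b(ray_z(p,[(u+.5)/6-.5+200,(v+.5)/6-.5+160],.104)) for u,v in [(236,100),(512,178),(432,457),(165,392)]])
print(L.round(4).tolist(),L.mean(0).round(4))
a=(L[1]-L[0]+L[2]-L[3]); print(np.arctan2(a[1],a[0]), np.linalg.norm(L[1]-L[0]),np.linalg.norm(L[1]-L[2]))
E
```

```text
[[-0.1438, 0.0212], [-0.1094, 0.0156], [-0.115, -0.0223], [-0.1497, -0.0176]] [-0.1295 -0.0008]
-0.1493024968291036 0.03484643213291721 0.03824513615720578
```

```bash
cat >> h.py <<'E'
TH=.12
def tcp(face_x,y,th=TH):  # pushing pad face centre (bin) -> TCP world
    return b2w((face_x+.0325*np.cos(th), y+.0325*np.sin(th)))
E
python3 - <<'E'
from h import *
P=tcp(-.161,-.001)
move_ptp([*P,.15],quat(TH))
movel([*P,.108],speed=.1)
pause(.1); f0=read_ft_force(); print(f0)
z=.108
while z>.0865:
    z-=.002; movel([*P,z],speed=.04); f=np.array(read_ft_force())-f0; print(round(z,4),read_eef_pos()[2].round(4),f.round(2))
    if f[2]>1.5: break
if f[2]>1.5: z+=.003
movel([*P,z],speed=.04); print("z",z,read_eef_pos(),read_ft_force(),read_time_s())
im=read_camera("scene"); cv2.imwrite("pics/s2.png",cv2.resize(im[150:270,200:360,::-1],None,fx=4,fy=4,interpolation=cv2.INTER_CUBIC))
im=read_camera("wrist"); cv2.imwrite("pics/w2.png",im[:,:,::-1])
E
```

```text
[ 0.86850529  0.56464565 -0.58128959]
0.106 0.1062 [-0.77 -0.48  1.52]
z 0.109 [0.45994232 0.09424859 0.10929531] [-0.19939073 -0.08217493 -0.96049795] 5.8167
```

View pics/s2.png

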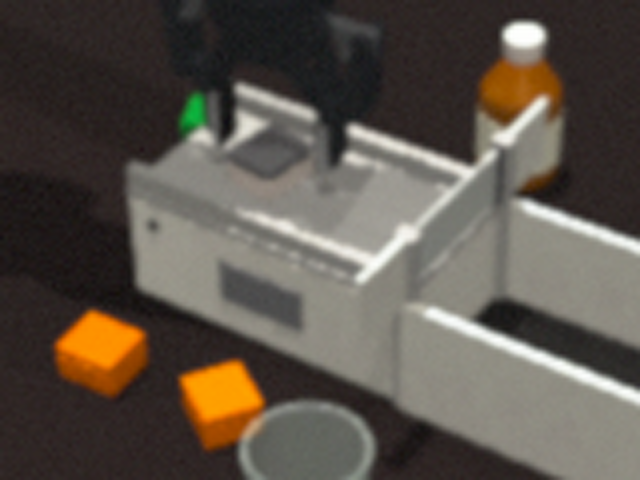

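View pics/w2.png

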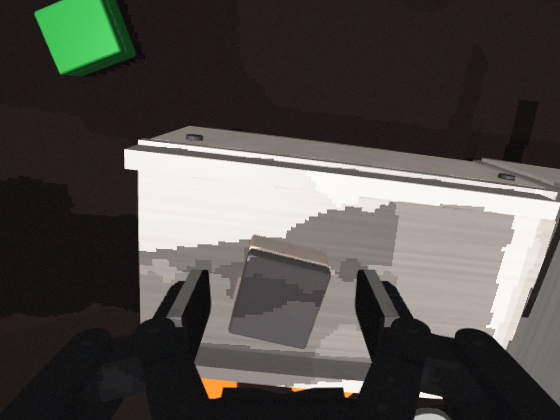

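```bash
python3 - <<'E'
from h import *
P=tcp(-.161,-.001)
avg=lambda:np.mean([(pause(.01),read_ft_force())[1] for _ in range(12)],0)
f0=avg(); print(f0,read_time_s())
z=.109
while z>.0865:
    z-=.0025; movel([*P,z],speed=.04); f=avg()-f0; print(round(z,4),read_eef_pos()[2].round(4),f.round(2))
    if f[2]>2: break
print(read_time_s())
E
```

```text
[-0.26082861  0.17122721  0.10283753] 6.0167
0.1065 0.1064 [ 0.41 -0.22 -0.03]
0.104 0.104 [ 0.06 -0.26 -0.06]
0.1015 0.1014 [ 0.04  0.12 -0.06]
0.099 0.0989 [ 0.27 -0.28 -0.29]
0.0965 0.0965 [ 0.21 -0.41  0.06]
0.094 0.094 [ 0.3  -0.31 -0.29]
0.0915 0.0927 [-2.73 -0.9  10.01]
8.4667
```

```bash
python3 - <<'E'
from h import *
q=quat(TH)
movel([*tcp(-.161,-.001),.097],q,speed=.04)
movel([*tcp(-.095,-.001),.097],q,speed=.05); print(read_ft_force())
movel([*tcp(-.06,-.001),.097],q,speed=.04)
print(read_ft_force(),read_eef_pos(),tcp(-.06,-.001),read_time_s())
for c in ("wrist","top"):
    im=read_camera(c); cv2.imwrite(f"pics/{c}3.png",im[:,:,::-1] if c=="wrist" else cv2.resize(im[95:290,180:340,::-1],None,fx=3,fy=3,interpolation=cv2.INTER_CUBIC))
E
```

```text
[-0.52403877  0.38254845  0.30664626]
[-7.97312053  3.44059896  6.33282847] [0.55904244 0.09174372 0.0970978 ] [0.5605497  0.08900069] 11.25
```

View pics/wrist3.png

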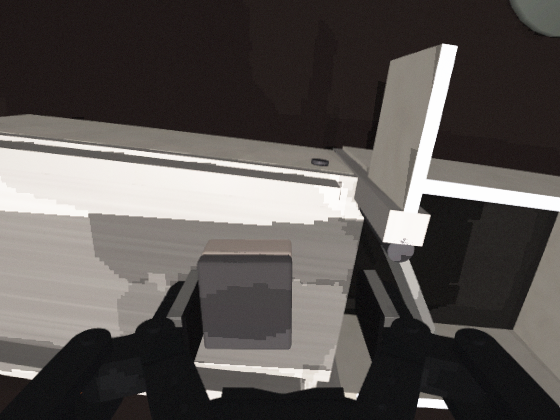

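View pics/top3.png

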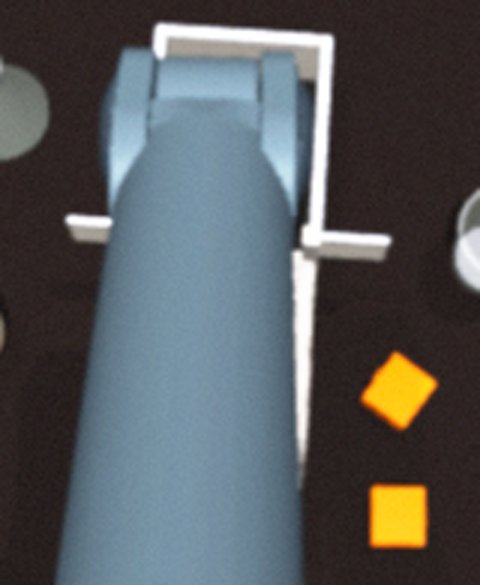

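```bash
python3 - <<'E'
from h import *
p=camera_params("wrist")
L=np.array([w2b(ray_z(p,uv,.104)) for uv in [(200,255),(291,255),(291,347),(204,347)]]); print(L.round(4).tolist(),L.mean(0).round(4))
print([w2b(ray_z(p,uv,.124)).round(4) for uv in [(403,262),(431,330)]])
print(read_ft_force(),read_eef_pos(),w2b(read_eef_pos()),read_time_s())
E
```

```text
[[-0.062, 0.027], [-0.0288, 0.0312], [-0.0234, -0.0096], [-0.0586, -0.0143]] [-0.0432  0.0086]
[array([0.004 , 0.0425]), array([0.0194, 0.019 ])]
[-7.76871855  4.10501353  6.39522352] [0.55901812 0.0917128  0.09710655] [-0.02940156  0.00552115] 11.35
```

```bash
python3 - <<'E'
from h import *
q=quat(TH)
movel([*tcp(-.040,-.007),.098],q,speed=.03)
print(read_ft_force(),w2b(read_eef_pos()).round(4),w2b(tcp(-.040,-.007)).round(4),read_time_s())
im=read_camera("wrist"); cv2.imwrite(f"pics/wrist4.png",im[:,:,::-1])
E
```

```text
[-5.33068026  1.76007855  5.06919198] [-0.009  -0.0023] [-0.0077 -0.0031] 12.2
```

View pics/wrist4.png

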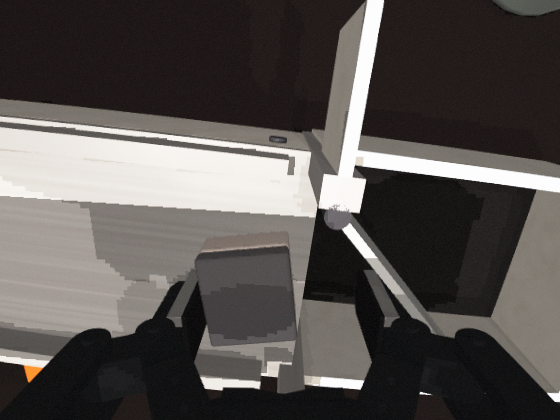

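```bash
python3 - <<'E'
from h import *
p=camera_params("wrist")
L=np.array([w2b(ray_z(p,uv,.104)) for uv in [(198,253),(289,250),(296,341),(211,346)]]); print(L.round(4).tolist(),L.mean(0).round(4))
print([w2b(ray_z(p,uv,.124)).round(4) for uv in [(352,226),(428,322)]])
t=w2b(read_eef_pos()); print("pad face",t-.0325*np.array([np.cos(TH),np.sin(TH)]))
E
```

```text
[[-0.0425, 0.0196], [-0.0093, 0.025], [-0.0013, -0.0149], [-0.0355, -0.0218]] [-0.0222  0.002 ]
[array([0.0068, 0.0441]), array([0.0384, 0.0136])]
pad face [-0.04126626 -0.00620011]
```

```bash
python3 - <<'E'
from h import *
q=quat(TH)
movel([*tcp(.000,-.007),.098],q,speed=.05)
print(read_ft_force(),w2b(read_eef_pos()).round(4),read_time_s())
im=read_camera("wrist"); cv2.imwrite(f"pics/wrist5.png",im[:,:,::-1])
E
```

```text
[-6.61353653  1.21349108  7.35486088] [ 0.0308 -0.0025] 13.2
```

View pics/wrist5.png

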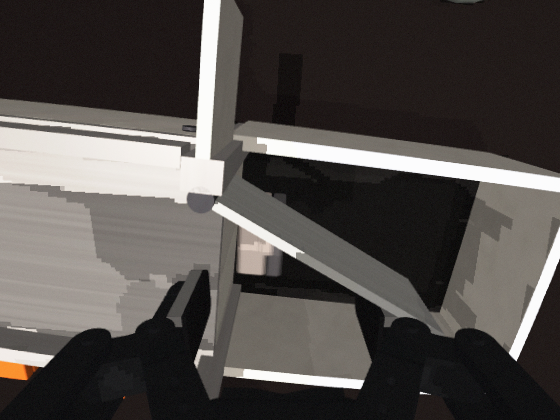

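```bash
python3 - <<'E'
from h import *
q=quat(TH)
im=read_camera("wrist"); cv2.imwrite(f"pics/wrist6.png",im[:,:,::-1])
P=tcp(.000,-.007)
movel([*P,.2],q,speed=.12)
movel([*tcp(-.11,-.0),.25],q,speed=.2)
pause(1.2)
im=read_camera("wrist"); cv2.imwrite(f"pics/wrist7.png",im[:,:,::-1])
im=read_camera("scene"); cv2.imwrite("pics/s7.png",cv2.resize(im[150:290,200:400,::-1],None,fx=4,fy=4,interpolation=cv2.INTER_CUBIC))
print(read_ft_force(),read_time_s())
E
```

```text
[0.88075202 0.50458168 0.19304002] 16.3583
```

View pics/wrist7.png

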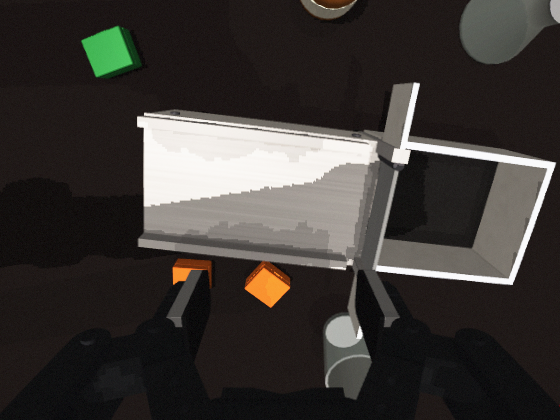

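View pics/s7.png

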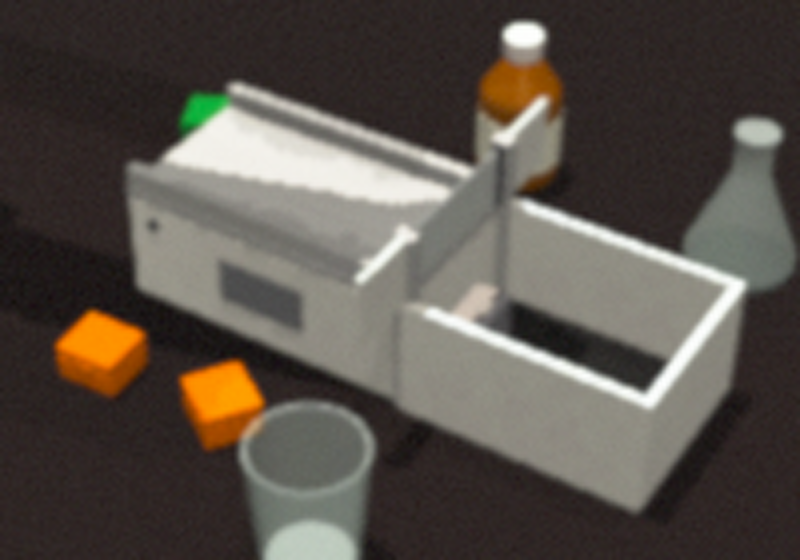

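```bash
python3 - <<'E'
from h import *
a=read_camera("scene").astype(int); pause(.5); b=read_camera("scene").astype(int)
d=np.abs(a-b)[210:245,305:340]; print(d.mean(), np.abs(a-b).mean(), look_for("scene","sample_box")[:4], tip_of("scene","box_center")[:4])
p=camera_params("scene"); c=b2w((.02,0)); print(proj(p,[[*c,.028],[*c,.05]]))
print(tip_of("scene","flap_edge"),proj(p,[[*b2w((0,-.045)),.105]]),read_joint_vel().round(4),read_time_s())
sign_off()
E
```

```text
1.468843537414966 1.9945266439909297 [{'at': [256.6, 247.3], 'confidence': 0.86}, {'at': [226.7, 240.9], 'confidence': 0.85}, {'at': [386.1, 203.3], 'confidence': 0.39}, {'at': [309.6, 219.2], 'confidence': 0.34}] [{'at': [256.4, 248.0], 'confidence': 0.8}, {'at': [225.1, 235.5], 'confidence': 0.7}, {'at': [318.6, 230.3], 'confidence': 0.49}]
[[319.63128338 231.11463788]
 [319.95266628 224.04992842]]
[{'at': [304.0, 212.0], 'confidence': 0.8}] [[303.0199443  212.97373471]] [ 0.0018  0.0009  0.0012 -0.0006 -0.0005 -0.0004  0.0013] 17.1083
the job is handed in; nothing more can be done
```

The box is in the bin and the job is handed in, at about 17 s of the 38 s allowed. I got no verdict back from the system.

**What I did:** I set the fingers 65 mm apart along the lane. The front finger pushed the flap open and held it, while the rear finger pushed the box along the deck until it dropped into the well. I then lifted straight up and the flap swung shut.

**Last checks:**
- **Flap:** its free edge shows at pixel (304, 212) in the scene camera, against (303, 213) expected when shut.
- **Box:** the network puts its centre at pixel (319, 230), with a confidence of only 0.49. I expected (320, 231) for a box about 20 mm past the flap line and roughly 28 mm above the bench. It seems to be standing on end against the deck-side wall. Two pictures 0.5 s apart differ there only by noise, so it is at rest.
- **Robot:** the arm was standing still and clear of everything.
- **Glassware:** I saw all three pieces standing in the last pictures, but I did not measure whether they had shifted.

**What did not go to plan:**
- **Height probe:** the first attempt to find the deck stopped early on a noisy force reading. I repeated it with averaged readings, which found the deck at about 10 N.
- **Box drift:** the box moved about 9 mm left as it turned flush with the finger. I steered it back right before it crossed the flap line. By my picture measurements it stayed about 10 mm clear of the flap, but I did not measure that contact force directly.
- **Upward force:** the wrist read about 5–7 N upward while holding the flap. I put that down to friction on the flap and did not confirm it.

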